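Load the battery tester and hold its recessed reset button with a screwdriver

TASK

Lay the battery pack flat in the open drawer of the battery tester, let go of it and slide the drawer fully shut. Then take the blue screwdriver out of its stand, reach its blade down through the round hole in the tester's top and hold the recessed red button fully down; finish still holding the screwdriver with the button pressed. Leave the mug and the multimeter where they stand.

Things in the scene. Friction and masses are not known exactly. Their poses are not given: they have to be found in the camera images.
- tester: Battery tester, a grey box fixed to the bench, 150 (its x) x 130 (y) x 80 mm high; origin at the centre of its underside, z up. Its front (the side with the drawer) faces its own -x, 75 mm from the origin, roughly towards the robot. In its top are a dark display (towards +x) and one round hole with an orange rim, through which a red button is reached.
- hole_mouth (a point): Centre of the round hole, at the level of the tester's top (z = 80 mm). Hole 14 mm across, vertical, through a 10 mm thick plate; the button's face lies 20 mm below this point and fills the whole view through the hole. The rim ring stands 1 mm proud (look only).
- button_top (a point): Centre of the red button's face (19 mm wide disc), in line with the hole; moves down with the button.
- reset_button (a joint): Travel of the button straight down, m: 0 = released, 0.006 = fully down on its stop. A spring pushes it back: about 1.5 N at the start of travel, 5 N fully down; it does not latch.
- drawer (a joint): How far the drawer is out, m: 0 = fully shut, up to 0.115 = fully out; it slides along the tester's own x (shut = towards +x) with about 1.2 N of friction, stays where it is left, starts 0.10 to 0.115 out, and has a stop at 0.
- drawer_in (a point): Centre of the drawer's inner floor, moves with the drawer, axes as the tester's; 14 mm above the bench. Inside the drawer measures 86 (x) x 66 (y) mm; side and back walls are 3 mm thick and reach 14 mm above the floor, the front panel reaches 31 mm above the floor. The opening in the tester clears 30 mm above the floor.
- drawer_lip (a point): Middle of the front edge of the blue finger lip on the drawer front, 40 mm above the bench, moves with the drawer. The lip is 60 mm wide (y), 6 mm thick and stands 12 mm out from the blue front panel. The drawer is shut by pushing here along the tester's +x.
- battery: Battery pack, loose: black block with an orange band near one end, 56 (its x) x 34 (y) x 26 (z) mm, about 0.11 kg; origin at the centre of its underside, z up. Either way round will do in the drawer.
- stand: Wooden tool stand fixed to the bench: block 60 x 60 mm, top at z = 66 mm, on a 76 x 76 x 6 mm foot; origin at the centre of its underside. A vertical hole of 9 mm across in the middle of its top holds the screwdriver's blade.
- driver: Blue screwdriver, loose, 0.03 kg, 138 mm long, standing blade down in the stand, the handle's lower end on the stand's top. Own y runs along it, tip to handle (up). Handle 78 mm long, flat sides 14 mm (own x) and 16 mm (own z) apart; blade 4 x 3 mm, 60 mm long. Origin halfway along, 9 mm above the handle's lower end, 8 mm beside the axis (which lies at own z = +8 mm).
- driver_tip (a point): End of the screwdriver's blade, on its axis (69 mm below the origin as it stands). Axes as the screwdriver's.
- driver_butt (a point): Centre of the handle's free end (top end as it stands), 138 mm from the tip.
- mug: White mug, bystander, 81 x 116 x 94 mm, origin under its centre.
- meter: Yellow and black multimeter lying on the bench, bystander, 150 x 66 x 47 mm, origin under its centre.
Things that resemble listed ones, but are neither listed nor needed, are in the scene too. Of the things that look like the battery, take the one that is farthest from the robot's base at the start.

How it is judged:
By the outcome, as a careful person would: the job done as asked, in the order asked, and still so for the second after the job is handed in, while the arm keeps its last pose, push and grip.
It also fails if it takes over 72 s, if anything falls off the work surface, if the arm or the gripper's body presses on something with over 40 N, if the wrist force passes 120 N, or if a joint passes its speed limit or range.

ROBOT

A 7-joint arm with a two-finger parallel gripper is mounted at the origin on a cart in front of the work surface, level with it; the furniture and walls round the work are solid. World frame = base frame: x ahead of the robot, y to its left, z up, the work surface at z = 0. Lengths are in m, angles in rad, forces in N, time in s.
With the tool pointing down it reaches from about 0.375 to 0.925 m from the base axis. Payload 3.1 kg.
Tool frame: the origin (TCP) lies between the finger pads; the fingertips stand 19 mm ahead of it and the grasp point (between the pads) is the TCP; z points along the fingers, y is the line along which they close (so a half turn about z gives the same grasp; the last joint's range is limited). The gripper opens to 85 mm and grips with 20 to 120 N. Pads are 22 mm wide; open, the fingers measure 114 mm over their backs; the gripper's body (76 mm by 85 mm) begins 54 mm behind the grasp point. The pads swing forward as they close: fully open they stand 13 mm farther back than shut.
Start: joints at [1.218, 0.383, 0.044, 1.598, -0.018, 1.161, -0.05], TCP at [0.164, -0.629, 0.213] pointing down, gripper open.
Joint ranges: [-2.61, 2.61], [-0.41, 2.15], [-1.48, 1.57], [0, 2.5], [-1.57, 4.71], [0.05, 1.97], [-2.85, 2.85]. Speed limits (rad/s): [2.79, 2.79, 3.14, 3.14, 3.14, 3.14, 3.14].

INTERFACE

Orientations are given as a unit quaternion [x, y, z, w].
In Python, from bench import move_ptp, movel, move_j, move_gripper, pause, inverse_kinematics, read_camera, camera_params, MotionError, sign_off, look_for, tip_of, read_time_s, read_qpos, read_joint_vel, read_effort, read_eef_pos, read_tcp_rot, read_ft_force, read_ft_torque, read_finger_gap, read_grasp_force gives the robot as it stands. Calls block until the motion is done:
- move_ptp(position, orientation): joint-space move of the TCP to a pose.
- movel(position, orientation=None, speed=0.15): straight line of the TCP; orientation=None keeps the orientation; speed is the mean speed in m/s.
- move_j(angles): joint-space move.
- move_gripper(opening, effort=None): finger opening in m; effort is the grip in N (None keeps the last); returns when the fingers have stopped.
- pause(seconds).
- inverse_kinematics(position, orientation): joint angles nearest the present ones, or None.
- read_camera(name): name is "side" or "top" or "wrist"; returns the picture (420x560x3 uint8, red, green, blue); there is no depth.
- camera_params(name): a dict with "K" (3x3 intrinsics, pixels), "camera_from_world" (4x4, takes a point from world to camera coordinates). Camera axes: x right, y down, z forward; pixel columns grow to the right and rows downward; lengths in m; the calibration is good to about 2 mm. A picture is of the moment at which its call begins: read the wrist's pose just before it. camera_params takes no time and is no camera call; for the wrist camera it gives the pose at the moment of the call.
A pose or a line that the arm cannot do raises MotionError and nothing moves.
- sign_off(): hands the job in; it is judged then, once.
Trained networks look in the newest picture that a camera, given by its name, has taken for a name from the list of things; names that differ only in an ending like _2 or _b are one class to them, and where a whole thing is asked for, a point or a joint stands for the part that bears it (a point fixed in the world has none). Each returns a list of dicts, best first, with "confidence" (0 to 1); they miss things now and then, are a little off and sometimes report something else, mostly with a low value. They report only what shows in the picture. A call takes as long as a camera call. They do not tell look-alikes from the thing itself.
- look_for(camera, name): "at" ([column, row] in pixels, amid what is visible of it).
- tip_of(camera, name): "at" ([column, row] in pixels: a listed point, or the origin of a listed thing).
Readings, each from a call of its own:
- read_time_s(): time.
- read_qpos(): joint angles.
- read_joint_vel(): joint speeds.
- read_effort(): joint torques, N m.
- read_eef_pos(): TCP position.
- read_tcp_rot(): TCP orientation.
- read_ft_force(): force on the tool from outside, world axes, zero at the start.
- read_ft_torque(): the same for the moment, N m.
- read_finger_gap(): finger opening in m.
- read_grasp_force(): force on a finger pad.
Only numpy, scipy, OpenCV 4.12 (cv2) and the standard library are available. Lean on these libraries where they do the work, as an engineer would, in place of code of your own. Each camera call takes 0.05 s, during which the arm holds its last target. There are 200 camera calls.

## Working session

There is one attempt and no reset: what is moved stays moved. The work goes in short steps, each a Python script; the robot and the scene stay as the last script left them, time stands still between calls to the robot, and variables do not carry over. Pictures are saved under pics/ and viewed, at most 10 in all, crops included, and the job is handed in when it is done.

```bash
ls; mkdir -p pics; cat > h.py <<'E'
import numpy as np, cv2
from bench import *
from scipy.spatial.transform import Rotation as R
def snap(c,fn=None):
    im=read_camera(c)
    if fn: cv2.imwrite('pics/'+fn,im[:,:,::-1])
    return im
def ray(c,px,P=None):
    P=P or camera_params(c); K=np.array(P["K"]);T=np.array(P["camera_from_world"])
    d=T[:3,:3].T@np.linalg.solve(K,[px[0],px[1],1.]); o=-T[:3,:3].T@T[:3,3]
    return o,d/np.linalg.norm(d)
def onz(c,px,z,P=None):
    o,d=ray(c,px,P); return o+d*(z-o[2])/d[2]
def tri(obs):
    A=np.zeros((3,3));b=np.zeros(3)
    for c,px,P in obs:
        o,d=ray(c,px,P); M=np.eye(3)-np.outer(d,d); A+=M;b+=M@o
    p=np.linalg.solve(A,b)
    return p,[float(np.linalg.norm((np.eye(3)-np.outer(d,d))@(p-o))) for o,d in (ray(*x) for x in obs)]
def proj(c,p,P=None):
    P=P or camera_params(c);v=np.array(P["camera_from_world"])@[*p,1];v=np.array(P["K"])@v[:3];return v[:2]/v[2]
def down(yaw): # tool z down, tool y at world angle yaw
    y=np.array([np.cos(yaw),np.sin(yaw),0]);z=np.array([0,0,-1.]);x=np.cross(y,z)
    return R.from_matrix(np.c_[x,y,z]).as_quat()
E
python3 - <<'E'
from h import *
a=snap('side');print(read_time_s())
for n in ["tester","battery","driver_tip","driver","drawer_lip","hole_mouth","stand","mug","meter"]:
  print('S',n,[(np.round(d['at']).tolist(),round(d['confidence'],2)) for d in look_for('side',n)])
b=snap('top')
for n in ["tester","battery","driver","drawer_lip","stand","mug","meter"]:
  print('T',n,[(np.round(d['at']).tolist(),round(d['confidence'],2)) for d in look_for('top',n)])
for n in ["hole_mouth","drawer_in","drawer_lip","driver_butt","battery","tester","stand"]:
  for c in ['top','side']:
    print(c,n,[(np.round(d['at'],1).tolist(),round(d['confidence'],2)) for d in tip_of(c,n)])
cv2.imwrite('pics/a.png',a[:,:,::-1]);cv2.imwrite('pics/b.png',b[:,:,::-1])
print(read_time_s(),read_eef_pos(),read_tcp_rot())
for c in ['top','side']:
  o,_=ray(c,[280,210]);print(c,o,camera_params(c)['K'][0])
E
```

```text
pics
0.05
S tester [([300.0, 215.0], 0.9)]
S battery [([229.0, 301.0], 0.82), ([273.0, 283.0], 0.73), ([236.0, 271.0], 0.59)]
S driver_tip [([298.0, 292.0], 0.68)]
S driver [([297.0, 290.0], 0.72)]
S drawer_lip [([261.0, 220.0], 0.83)]
S hole_mouth [([300.0, 217.0], 0.89)]
S stand [([296.0, 322.0], 0.83), ([286.0, 181.0], 0.22)]
S mug [([285.0, 180.0], 0.85)]
S meter [([355.0, 284.0], 0.61)]
T tester [([208.0, 176.0], 0.94), ([208.0, 215.0], 0.58)]
T battery [([303.0, 249.0], 0.67), ([352.0, 262.0], 0.65), ([331.0, 218.0], 0.47)]
T driver []
T drawer_lip [([210.0, 217.0], 0.55)]
T stand [([391.0, 215.0], 0.79)]
T mug [([129.0, 170.0], 0.65)]
T meter [([341.0, 150.0], 0.78)]
top hole_mouth [([206.7, 157.7], 0.68), ([404.7, 204.4], 0.51)]
side hole_mouth [([308.6, 203.6], 0.95)]
top drawer_in [([208.0, 213.9], 0.74)]
side drawer_in [([262.7, 226.0], 0.82)]
top drawer_lip [([210.6, 235.8], 0.8)]
side drawer_lip [([241.2, 215.6], 0.8)]
top driver_butt [([403.5, 203.7], 0.63)]
side driver_butt [([293.4, 272.4], 0.67)]
top battery [([350.8, 263.7], 0.79), ([329.4, 216.2], 0.6)]
side battery [([233.9, 275.3], 0.68), ([271.8, 285.3], 0.6)]
top tester [([208.1, 166.8], 0.59)]
side tester [([305.0, 224.0], 0.73), ([306.1, 200.6], 0.65)]
top stand [([389.6, 212.5], 0.85)]
side stand [([295.4, 331.3], 0.97)]
1.6 [ 0.1638712  -0.6289937   0.21318581] [ 9.91893699e-01  1.27070413e-01  1.78020111e-05 -2.61757552e-05]
top [0.43270645 0.013495   1.21028127] [413.72546861   0.         276.1740533 ]
side [ 0.3361103  -1.24585162  0.7213868 ] [525.27401941   0.         283.38784961]
```

View pics/a.png

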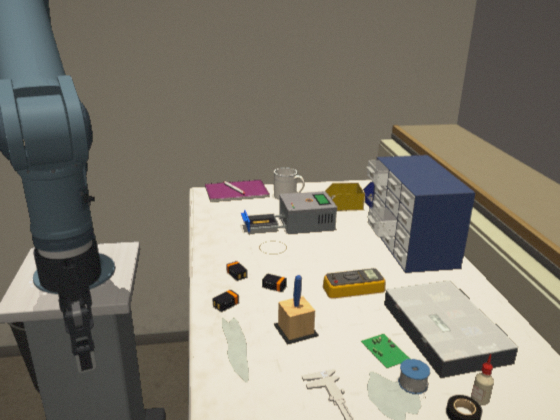

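View pics/b.png

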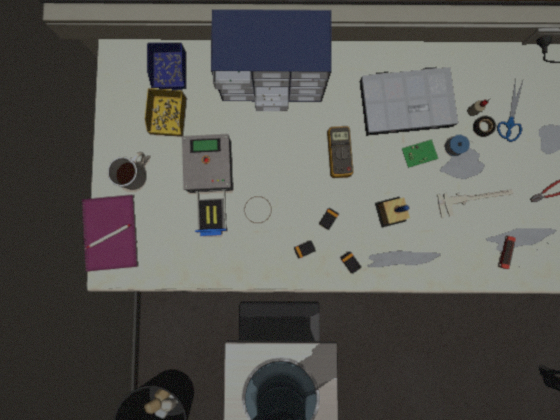

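Side view: pack look-alikes at (237,271), (274,283) and (226,301). The same three in the top view: (304,249), (330,218) and (351,262). Stand at (296,322), tester at (305,212). I'll compute distances and check close crops.

```bash
python3 - <<'E'
from h import *
for p in [(304,249),(330,218),(351,262)]:
  q=onz('top',p,.026); print(p,q.round(3),np.hypot(*q[:2]).round(3))
for p in [(237,271),(274,283),(226,301)]: print('side',p,onz('side',p,.013).round(3))
T,S=camera_params('top'),camera_params('side')
for n,a,b in [('hole',(206.7,157.7),(308.6,203.6)),('lip',(210.6,235.8),(241.2,215.6)),('din',(208,213.9),(262.7,226)),('butt',(403.5,203.7),(293.4,272.4)),('stand',(389.6,212.5),(295.4,331.3))]:
  print(n,*tri([('top',a,T),('side',b,S)]))
a=cv2.imread('pics/a.png');b=cv2.imread('pics/b.png')
c=lambda im,x,y,w,h,s:cv2.resize(im[y:y+h,x:x+w],None,fx=s,fy=s,interpolation=cv2.INTER_CUBIC)
A=c(b,170,125,80,120,5); B=c(b,290,200,80,75,5); C=c(a,215,180,130,75,3)
out=np.zeros((600,800,3),np.uint8); out[:600,:400]=A; out[:375,400:]=B; out[375:600,400:790]=C
cv2.imwrite('pics/c.png',out)
E
```

```text
(304, 249) [ 0.414 -0.067  0.026] 0.42
(330, 218) [ 0.503 -0.142  0.026] 0.523
(351, 262) [ 0.378 -0.2    0.026] 0.428
side (237, 271) [ 0.418 -0.073  0.013]
side (274, 283) [ 0.504 -0.143  0.013]
side (226, 301) [ 0.381 -0.205  0.013]
hole [0.66558232 0.20870294 0.0673461 ] [0.002383299003740726, 0.002383299003740732]
lip [0.45152685 0.19670995 0.04381918] [0.0014142689809744562, 0.0014142689809744347]
din [ 0.51781796  0.21292582 -0.00349656] [0.0028617705520270864, 0.0028617705520273496]
butt [ 0.52649979 -0.31471998  0.14650182] [0.00747707651372937, 0.0074770765137293985]
stand [ 0.52406554 -0.32083748 -0.00242869] [0.0021470508789355, 0.0021470508789355916]
```

View pics/c.png

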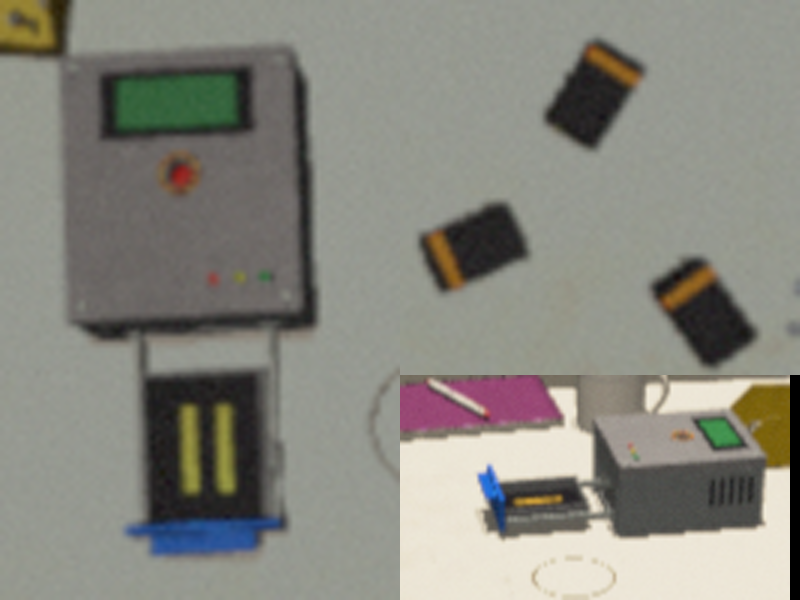

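The close crop shows the pack farthest from the base: top pixel (329,218), about (0.503,-0.142), 0.52 m away against 0.42 and 0.43 m. The hole is at about (206,159). The red, yellow and green dots near the tester's front are only LEDs. Next, wrist views of the stand and the pack.

```bash
python3 - <<'E'
from h import *
import json
def shot(fn,names):
  P=camera_params('wrist'); snap('wrist',fn)
  json.dump({k:np.array(v).tolist() for k,v in P.items()},open('pics/'+fn+'.json','w'))
  for n in names:
    print(fn,n,[(np.round(d['at'],1).tolist(),round(d['confidence'],2)) for d in tip_of('wrist',n)])
  print(read_eef_pos().round(4),ray('wrist',[280,210],P))
yaw=np.radians(-118)
move_ptp([.46,-.28,.30],down(yaw)); shot('w1.png',['driver_butt','stand','driver_tip','battery'])
move_ptp([.47,-.142,.22],down(yaw)); shot('w2.png',['battery'])
print(read_time_s(),read_qpos())
a,b=cv2.imread('pics/w1.png'),cv2.imread('pics/w2.png')
cv2.imwrite('pics/w12.png',cv2.resize(np.vstack([a,b]),(400,600)) if 0 else cv2.resize(np.hstack([a,b]),(800,300)))
E
```

```text
w1.png driver_butt [([284.0, 98.1], 0.86), ([161.6, 179.3], 0.32)]
w1.png stand [([282.2, 92.9], 0.55)]
w1.png driver_tip []
w1.png battery [([165.1, 182.2], 0.98), ([258.3, 238.7], 0.92), ([158.7, 258.0], 0.87)]
[ 0.4596 -0.2808  0.2998] (array([ 0.53388425, -0.3211627 ,  0.45999106]), array([-0.27727353,  0.15262857, -0.94859048]))
w2.png battery [([244.4, 247.6], 0.89), ([362.8, 222.3], 0.67), ([258.2, 147.2], 0.58)]
[ 0.4709 -0.1448  0.2213] (array([ 0.54480425, -0.18298696,  0.38093232]), array([-0.27599146,  0.1512879 , -0.94917895]))
4.3333 [ 0.48416938  0.08942111 -0.28317783  1.94840606  0.02912148  1.10464766
 -1.87426604]
```

View pics/w12.png

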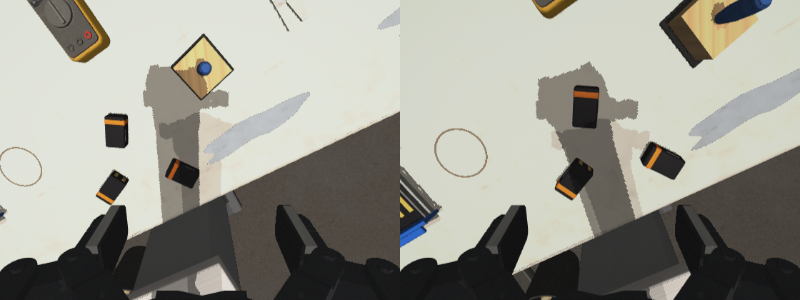

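Wrist views: the target pack sits at about (258,148) in w2, nearly aligned with the image, with both look-alikes below it. The driver stands in its stand at about (284,97) in w1. I'll fit the pack's silhouette and the driver's yaw.

```bash
cat >> h.py <<'E'
from scipy.optimize import minimize
def fitbox(mask,P,dims,z0,g):
    hx,hy=dims[0]/2,dims[1]/2
    def hull(p):
        c,s=np.cos(p[2]),np.sin(p[2])
        pts=[proj('',(p[0]+c*x-s*y,p[1]+s*x+c*y,z),P) for x in(-hx,hx) for y in(-hy,hy) for z in(z0,z0+dims[2])]
        return cv2.convexHull(np.float32(pts))
    def cost(p):
        m=np.zeros(mask.shape,np.uint8); cv2.fillConvexPoly(m,np.int32(np.round(hull(p)*16)),1,shift=4)
        return -(m&mask).sum()/(m|mask).sum()
    g=np.array(g,float); s=np.vstack([g]+[g+d for d in np.diag([.006,.006,.15])])
    r=minimize(cost,g,method='Nelder-Mead',options=dict(initial_simplex=s,xatol=1e-4,fatol=1e-4))
    return r.x,-r.fun
E
python3 - <<'E'
from h import *
import json
P=json.load(open('pics/w2.png.json')); im=cv2.imread('pics/w2.png'); hsv=cv2.cvtColor(im,cv2.COLOR_BGR2HSV)
m=((hsv[...,2]<75)|((hsv[...,1]>140)&(hsv[...,2]>80))).astype(np.uint8)
n,l,st,c=cv2.connectedComponentsWithStats(m); k=l[150,260]; print(st[k],c[k])
x,i=fitbox((l==k).astype(np.uint8),P,(.056,.034,.026),0,(.503,-.142,np.radians(-28)))
print('bat',x,np.degrees(x[2]),i, 'net',onz('',(258.2,147.2),0,P))
P=json.load(open('pics/w1.png.json')); im=cv2.imread('pics/w1.png'); hsv=cv2.cvtColor(im,cv2.COLOR_BGR2HSV)
b=((hsv[...,0]>100)&(hsv[...,0]<130)&(hsv[...,1]>120)).astype(np.uint8); b[:,:200]=0;b[200:]=0
n,l,st,c=cv2.connectedComponentsWithStats(b); k=1+st[1:,4].argmax(); print(st[k],c[k])
for g in (-60,-30,0,30): print('drv',*fitbox((l==k).astype(np.uint8),P,(.014,.016,.078),.066,(.525,-.317,np.radians(g))))
w=((hsv[...,0]>10)&(hsv[...,0]<30)&(hsv[...,1]>50)&(hsv[...,2]>100)).astype(np.uint8); w[:,:220]=0;w[:,350:]=0;w[150:]=0
d=np.uint8((hsv[...,2]<60)); 
print('stand',fitbox(cv2.morphologyEx(w|b,cv2.MORPH_CLOSE,np.ones((9,9))),P,(.06,.06,.06),.006,(.525,-.317,np.radians(15))))
print('butt',onz('',(284,98.1),.144,P))
cv2.imwrite('pics/d.png',cv2.resize(im[40:150,225:345],None,fx=5,fy=5,interpolation=cv2.INTER_CUBIC))
E
```

```text
[ 241  119   38   61 2045] [259.35158924 149.04254279]
bat [ 0.51433333 -0.19666667  0.46130781] 26.430990537428237 -0.0 net [ 0.50509541 -0.13460878  0.        ]
[277  87  19  18 274] [285.7080292   95.56569343]
drv [ 0.527      -0.297      -1.34719755] -0.0
drv [ 0.527      -0.297      -0.82359878] -0.0
drv [ 0.527 -0.297 -0.3  ] -0.0
drv [ 0.527      -0.297       0.42359878] -0.0
stand (array([ 0.561     , -0.233     ,  0.11179939]), np.float64(-0.0))
butt [ 0.525592   -0.31907681  0.144     ]h.py:34: RuntimeWarning: overflow encountered in scalar negative
  return -(m&mask).sum()/(m|mask).sum()
```

View pics/d.png

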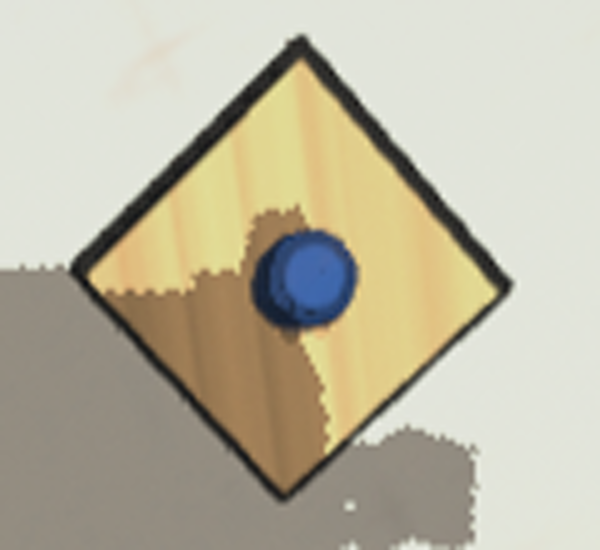

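The crop shows the butt centre at about (287,96). The handle looks round from above, so its yaw is unclear. I'll fix the overflow and refit.

```bash
sed -i 's/return -(m&mask).sum()/return -1.0*(m\&mask).sum()/' h.py
python3 - <<'E'
from h import *
import json
P=json.load(open('pics/w2.png.json')); im=cv2.imread('pics/w2.png'); hsv=cv2.cvtColor(im,cv2.COLOR_BGR2HSV)
m=((hsv[...,2]<75)|((hsv[...,1]>140)&(hsv[...,2]>80))).astype(np.uint8)
n,l,st,c=cv2.connectedComponentsWithStats(m); k=l[150,260]
x,i=fitbox((l==k).astype(np.uint8),P,(.056,.034,.026),0,(.503,-.142,np.radians(-28)))
print('bat',x,np.degrees(x[2]),i)
P=json.load(open('pics/w1.png.json')); im=cv2.imread('pics/w1.png'); hsv=cv2.cvtColor(im,cv2.COLOR_BGR2HSV)
b=((hsv[...,0]>100)&(hsv[...,0]<130)&(hsv[...,1]>120)).astype(np.uint8); b[:,:200]=0;b[200:]=0
w=((hsv[...,0]>8)&(hsv[...,0]<32)&(hsv[...,1]>50)&(hsv[...,2]>90)).astype(np.uint8); w[:,:220]=0;w[:,350:]=0;w[150:]=0
x,i=fitbox(cv2.morphologyEx(w|b,cv2.MORPH_CLOSE,np.ones((9,9))),P,(.06,.06,.06),.006,(.525,-.317,np.radians(15)))
print('stand',x,np.degrees(x[2]),i,'butt',onz('',(287.4,95.6),.144,P))
E
```

```text
bat [ 0.50354415 -0.13630405 -0.57640045] -33.025313229492866 0.927437641723356
stand [ 0.52583661 -0.31869072  0.25756599] 14.757444175569375 0.9972936400541272 butt [ 0.52600653 -0.32245985  0.144     ]
```

Battery and stand fits are both good. Now the grasp.

```bash
python3 - <<'E'
from h import *
import json
q=down(np.radians(-123))
move_ptp([.5035,-.1363,.10],q); movel([.5035,-.1363,.033],q,.1)
move_gripper(.02,40); print('gap',read_finger_gap(),read_grasp_force(),read_eef_pos())
movel([.5035,-.1363,.15],None,.15); print('gap',read_finger_gap(),read_grasp_force())
q=down(np.radians(-88))
for i,x in enumerate((.50,.60)):
  move_ptp([x,.21,.26],q); fn=f'v{i}.png'
  P=camera_params('wrist'); snap('wrist',fn)
  json.dump({k:np.array(v).tolist() for k,v in P.items()},open('pics/'+fn+'.json','w'))
  for n in ['hole_mouth','drawer_in','drawer_lip','tester']:
    print(fn,n,[(np.round(d['at'],1).tolist(),round(d['confidence'],2)) for d in tip_of('wrist',n)])
print(read_time_s(),read_qpos(),read_finger_gap())
a,b=cv2.imread('pics/v0.png'),cv2.imread('pics/v1.png')
cv2.imwrite('pics/v.png',cv2.resize(np.hstack([a,b]),(800,300)))
E
```

```text
gap 0.019535225126563294 0.0 [ 0.50346992 -0.1362824   0.0329999 ]
gap 0.0196723207570783 0.0
v0.png hole_mouth []
v0.png drawer_in [([281.4, 156.7], 0.96)]
v0.png drawer_lip [([287.3, 214.3], 0.97)]
v0.png tester [([283.5, 13.2], 0.94)]
v1.png hole_mouth [([279.2, 113.2], 0.91)]
v1.png drawer_in [([281.0, 234.4], 0.78), ([282.3, 114.5], 0.31)]
v1.png drawer_lip [([287.5, 292.1], 0.85)]
v1.png tester [([281.8, 114.8], 0.8), ([281.9, 113.0], 0.45)]
9.625 [ 0.0648716   0.38318225 -0.60209099  1.55774282  0.2238643   1.27018645
 -2.10406567] 0.019460755765566568
```

View pics/v.png

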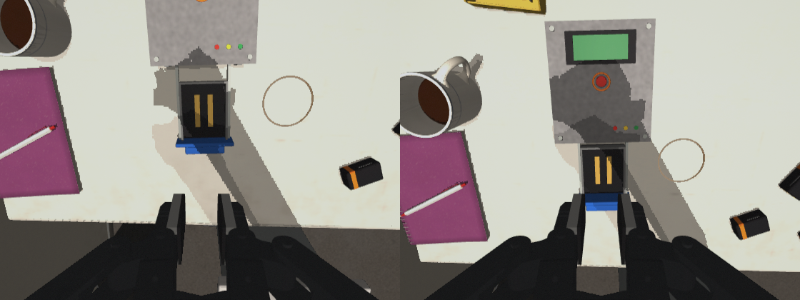

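The grasp missed: the gap closed to 20 mm with no pad force. In these views the lip is at (287,214) in v0, and the hole is at (279,113) in v1. I'll take the tester's geometry from them and look at the battery again.

```bash
python3 - <<'E'
from h import *
import json
P0=json.load(open('pics/v0.png.json'));P1=json.load(open('pics/v1.png.json'))
for n,P,px,z in [('din0',P0,(281.4,156.7),.014),('din1',P1,(281,234.4),.014),('lip0',P0,(287.3,214.3),.04),('lip1',P1,(287.5,292.1),.04),('hole',P1,(279.2,113.2),.08),('tl',P1,(545*1.4-560,24*1.4),.08),('tr',P1,(655*1.4-560,20*1.4),.08),('br',P1,(649*1.4-560,138*1.4),.08),('bl',P1,(554*1.4-560,143*1.4),.08)]:
  print(n,onz('',px,z,P).round(4))
print('top hole',onz('top',(206,159.6),.08))
move_gripper(.085)
move_ptp([.46,-.1,.22],down(np.radians(-118)))
P=camera_params('wrist'); im=snap('wrist','w3.png')
json.dump({k:np.array(v).tolist() for k,v in P.items()},open('pics/w3.png.json','w'))
print([(np.round(d['at'],1).tolist(),round(d['confidence'],2),onz('',d['at'],0,P).round(3)) for d in tip_of('wrist','battery')])
s=snap('side')
cv2.imwrite('pics/e.png',np.hstack([im[60:330,100:500,::-1],cv2.resize(s[250:320,200:310,::-1],(400,270),interpolation=cv2.INTER_CUBIC)]))
print(read_eef_pos(),read_time_s())
E
```

```text
din0 [0.5122 0.2069 0.014 ]
din1 [0.5189 0.2071 0.014 ]
lip0 [0.4537 0.1987 0.04  ]
lip1 [0.4561 0.1973 0.04  ]
hole [0.6631 0.2133 0.08  ]
tl [0.7253 0.2791 0.08  ]
tr [0.7338 0.1507 0.08  ]
br [0.591  0.1443 0.08  ]
bl [0.5797 0.2724 0.08  ]
top hole [0.6600328 0.2081111 0.08     ]
[([293.1, 116.9], 0.87, array([ 0.506, -0.135,  0.   ])), ([397.1, 196.9], 0.85, array([ 0.379, -0.196,  0.   ])), ([274.3, 217.7], 0.66, array([ 0.42 , -0.067,  0.   ]))]
[ 0.4611734  -0.09834167  0.22032603] 11.7167
```

View pics/e.png

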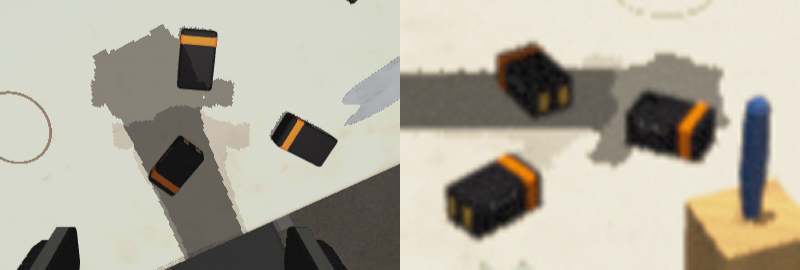

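The pack hasn't moved: (293,117) in the wrist view, at (0.506,-0.135). So the fingers closed above it. I'll refit, go 10 mm deeper, and look at it from the side while gripped.

```bash
python3 - <<'E'
from h import *
import json
P=json.load(open('pics/w3.png.json')); im=cv2.imread('pics/w3.png'); hsv=cv2.cvtColor(im,cv2.COLOR_BGR2HSV)
m=((hsv[...,2]<75)|((hsv[...,1]>140)&(hsv[...,2]>80))).astype(np.uint8)
n,l,st,c=cv2.connectedComponentsWithStats(m); k=l[117,293]
(x,y,a),i=fitbox((l==k).astype(np.uint8),P,(.056,.034,.026),0,(.503,-.138,np.radians(-33)))
print('bat',x,y,np.degrees(a),i,read_finger_gap())
q=down(a-np.pi/2)
move_ptp([x,y,.09],q); movel([x,y,.023],q,.1)
move_gripper(.025,40); print('gap',read_finger_gap(),read_grasp_force(),read_eef_pos(),read_ft_force())
s=snap('side');w=snap('wrist')
cv2.imwrite('pics/f.png',np.hstack([cv2.resize(s[220:310,210:330,::-1],(480,360),interpolation=cv2.INTER_CUBIC),w[60:420,130:450,::-1]]))
print(read_time_s())
E
```

```text
bat 0.5039385012214954 -0.1359181317168208 -32.482190622891395 0.9225413402959095 0.08504073183085109
gap 0.02488536581753287 0.0 [ 0.50394107 -0.1359813   0.02304008] [ 0.61328815 -0.12666841 -0.11993244]
13.8583
```

View pics/f.png

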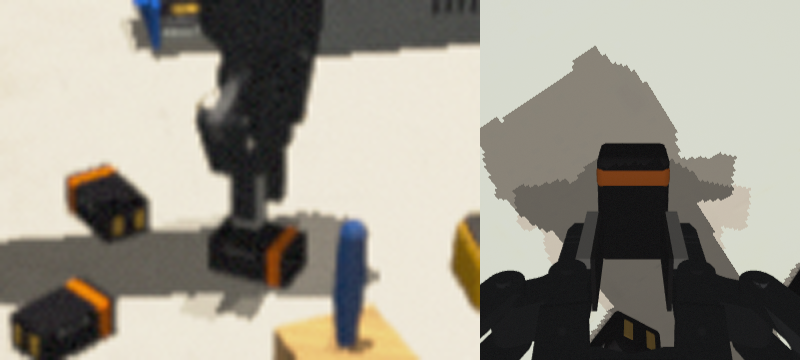

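```bash
python3 - <<'E'
from h import *
P=camera_params('wrist'); p=read_eef_pos(); Rm=R.from_quat(read_tcp_rot()).as_matrix()
print(P['K'],p,Rm.round(3))
for dz in (-.03,-.013,0,.01,.019):
  print(dz,[proj('',p+Rm@[0,s*.0125,dz],P).round(0) for s in(-1,1)], (np.array(P["camera_from_world"])@[*(p+Rm@[0,0,dz]),1])[2].round(3))
a=np.radians(-32.5);c,s=np.cos(a),np.sin(a)
for z in (0,.026): print(z,[proj('',(.504+c*x-s*y,-.136+s*x+c*y,z),P).round(0) for x in(-.028,.028) for y in(-.017,.017)])
for dz in (0,.019):print('side',proj('side',p+Rm@[0,0,dz]))
E
```

```text
[[365.91701747   0.         281.52835702]
 [  0.         365.91701747 214.17897573]
 [  0.           0.           1.        ]] [ 0.50389098 -0.13595693  0.02297603] [[ 0.844 -0.537 -0.   ]
 [-0.537 -0.844  0.   ]
 [-0.     0.    -1.   ]]
-0.03 [array([251., 305.]), array([312., 305.])] 0.151
-0.013 [array([254., 284.]), array([309., 284.])] 0.167
0 [array([256., 270.]), array([307., 270.])] 0.179
0.01 [array([257., 261.]), array([306., 261.])] 0.189
0.019 [array([258., 254.]), array([305., 254.])] 0.197
0 [array([311., 295.]), array([252., 295.]), array([314., 202.]), array([249., 202.])]
0.026 [array([315., 322.]), array([248., 322.]), array([319., 218.]), array([244., 218.])]
side [273.51094737 278.12633522]
side [273.43758925 284.5867306 ]
```

Projected into this picture, the fingertips sit about level with the TCP or higher, not 19 mm ahead of it. The battery box itself projects correctly, so the pads are still above the pack. I'll find the true tip height by a guarded touch-down with open fingers straddling it.

```bash
python3 - <<'E'
from h import *
p=read_eef_pos(); x,y=p[:2]
movel([x,y,.04],None,.1); move_gripper(.085)
print('f0',read_ft_force(),read_finger_gap())
z=.024; movel([x,y,z],None,.1)
while z>-.03:
  z-=.003
  try: movel([x,y,z],None,.05)
  except MotionError as e: print(e);break
  f=read_ft_force(); print(round(z,3),read_eef_pos()[2].round(4),f.round(2))
  if abs(f[2])>3: break
w=snap('wrist');s=snap('side')
cv2.imwrite('pics/g.png',np.hstack([cv2.resize(s[220:310,210:330,::-1],(480,360),interpolation=cv2.INTER_CUBIC),w[60:420,130:450,::-1]]))
print(read_time_s())
E
```

```text
f0 [-0.05468766  0.28266603  0.68879485] 0.08506586673521975
0.021 0.021 [-0.68  0.55  0.23]
0.018 0.0179 [ 0.1  -0.27  0.39]
0.015 0.0148 [-0.16 -0.55 -0.93]
0.012 0.0118 [0.54 0.09 0.32]
0.009 0.0087 [0.16 0.03 0.75]
0.006 0.0058 [ 0.24 -0.26 -0.02]
0.003 0.0028 [-0.5  -0.09  0.58]
0.0 -0.0003 [ 0.07 -0.02 -0.7 ]
-0.003 -0.0033 [ 0.   -0.19 -0.52]
-0.006 -0.0062 [ 0.48 -0.57 -0.23]
-0.009 -0.0093 [ 0.48 -0.08  0.81]
-0.012 -0.0122 [0.32 0.7  0.14]
-0.015 -0.0152 [ 0.47 -0.73  0.18]
-0.018 -0.0183 [-1.14  0.69 -0.07]
-0.021 -0.0212 [ 0.96 -0.09  0.32]
-0.024 -0.0242 [-0.45  0.67 -0.49]
-0.027 -0.0272 [ 0.95 -0.24  0.59]
-0.03 -0.0302 [-0.53  0.03  1.03]
-0.033 -0.0311 [-5.84  0.84 15.13]
19.95
```

View pics/g.png

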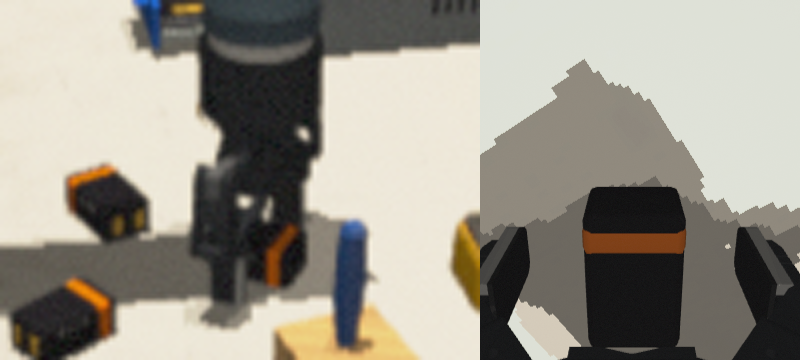

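In this picture the near fingertip rests on the bench at side pixel (266,296) while the reported TCP z is -0.031. So the fingers end about 37 mm short of what the tool data says. I'll check the lateral alignment by projection and regrasp with that correction.

```bash
echo 'DZ=.037  # true pad height = reported TCP z + DZ' >> h.py; python3 - <<'E'
from h import *
p=read_eef_pos(); Rm=R.from_quat(read_tcp_rot()).as_matrix()
print('exp tip px',proj('side',[*(p+Rm@[0,.05,0])[:2],0]),proj('side',[*(p+Rm@[.011,.05,0])[:2],0]),proj('side',[*(p+Rm@[-.011,.05,0])[:2],0]))
x,y=p[:2]
movel([x,y,.034-DZ],None,.1)
move_gripper(.025,40); print('gap',read_finger_gap(),read_grasp_force())
w=snap('wrist')
movel([x,y,.10],None,.12); print('gap',read_finger_gap(),read_grasp_force())
w2=snap('wrist')
cv2.imwrite('pics/i.png',np.hstack([w[60:420,100:460,::-1],w2[60:420,100:460,::-1]]))
print(read_time_s())
E
```

```text
exp tip px [265.17732788 296.08926786] [269.28007153 297.15536816] [261.09919396 295.02956241]
gap 0.03284112147127335 39.89031493663788
gap 0.03238303079456168 39.903985261917114
22.0333
```

View pics/i.png

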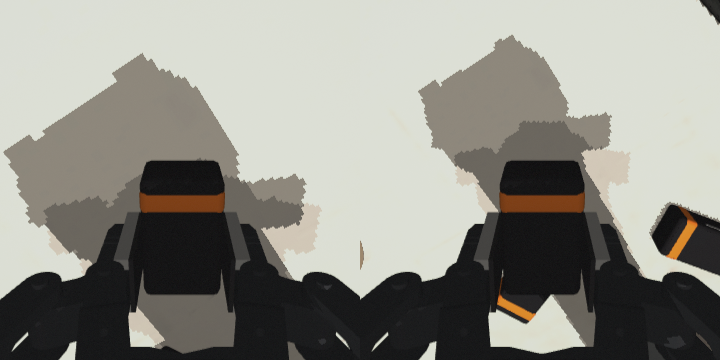

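The pack is gripped (gap 33 mm, force 40 N) and lifted. The picture shows it held between the pads, with the band at about (182,203). All 10 views are used, so from here I'll measure numerically. Next I refine the tester's yaw, hole and drawer from the saved wrist pictures.

```bash
python3 - <<'E'
from h import *
import json
def rect(mask,P,z,near):
  n,l,st,c=cv2.connectedComponentsWithStats(mask.astype(np.uint8))
  k=1+np.argmax(st[1:,4]*(np.linalg.norm(c[1:]-near,axis=1)<60))
  pts=np.argwhere(l==k)[:,::-1]
  w=np.float32([onz('',q,z,P)[:2]*1000 for q in pts])
  r=cv2.minAreaRect(w); return r,st[k].tolist(),(w.mean(0)/1000).round(4)
for f in ('v0','v1'):
  P=json.load(open(f'pics/{f}.png.json')); im=cv2.imread(f'pics/{f}.png'); H=cv2.cvtColor(im,cv2.COLOR_BGR2HSV)
  h,s,v=[H[...,i] for i in range(3)]
  if f=='v1':
    print('display',rect((h>45)&(h<80)&(s>60)&(v>60),P,.08,(281,66)))
    print('hole',rect(((h<20)|(h>170))&(s>130)&(v>50),P,.08,(281,113)))
  near=(287,210) if f=='v0' else (287,288)
  print('blue',rect((h>100)&(h<125)&(s>150)&(v>50),P,.045,near))
  near=(283,155) if f=='v0' else (283,236)
  print('contacts',rect((h>15)&(h<32)&(s>70)&(v>90),P,.014,near))
  m=cv2.morphologyEx(((v<60)|((h>15)&(h<32)&(s>70))).astype(np.uint8),cv2.MORPH_CLOSE,np.ones((5,5)))
  print('floor',rect(m,P,.014,near))
E
```

```text
blue (((467.65399169921875, 200.68783569335938), (24.170543670654297, 85.70516967773438), 3.1862103939056396), [246, 192, 81, 23, 1401], array([0.4685, 0.2004], dtype=float32))
contacts (((515.1261596679688, 193.55628967285156), (48.964054107666016, 7.690714359283447), 2.5623788833618164), [290, 132, 8, 45, 316], array([0.5156, 0.1931], dtype=float32))
floor (((514.0816650390625, 202.36102294921875), (89.12266540527344, 70.02163696289062), 3.3881475925445557), [253, 113, 65, 81, 4712], array([0.5146, 0.2028], dtype=float32))
display (((702.3630981445312, 213.5090789794922), (28.873994827270508, 66.60675811767578), 3.174260377883911), [241, 47, 79, 38, 2804], array([0.7026, 0.2135], dtype=float32))
hole (((662.741455078125, 211.24807739257812), (22.468557357788086, 22.416484832763672), 47.43187713623047), [269, 101, 26, 27, 188], array([0.6626, 0.2114], dtype=float32))
blue (((471.8741455078125, 205.0065460205078), (30.652069091796875, 52.428279876708984), 3.517730236053467), [259, 270, 46, 25, 1065], array([0.4722, 0.2047], dtype=float32))
contacts (((513.5773315429688, 213.50013732910156), (49.40416717529297, 8.290449142456055), 1.769911527633667), [272, 219, 8, 39, 272], array([0.5141, 0.2131], dtype=float32))
floor (((752.593994140625, 346.3181457519531), (16.524322509765625, 111.04569244384766), 1.8941999673843384), [89, 0, 115, 20, 1559], array([0.7551, 0.3365], dtype=float32))
```

Tester yaw is 3.2°, the hole is at (0.6627,0.2112) and drawer_in at (0.514,0.2028), all mutually consistent. Placing the pack.

```bash
cat >> h.py <<'E'
YAW=np.radians(3.2); UX=np.array([np.cos(YAW),np.sin(YAW)])
HOLE=np.array([.6627,.2112]); DIN=np.array([.514,.2028])
QT=down(YAW-np.pi/2)
E
python3 - <<'E'
from h import *
import json
move_ptp([*DIN,.085],QT); print(read_finger_gap(),read_grasp_force())
movel([*DIN,.0125],QT,.1); print('f',read_ft_force(),read_finger_gap())
move_gripper(.045); print(read_finger_gap(),read_ft_force())
movel([*DIN,.07],None,.15)
move_ptp([*(DIN-.02*UX),.17],QT)
P=camera_params('wrist'); im=snap('wrist','x0.png')[:,:,::-1]
json.dump({k:np.array(v).tolist() for k,v in P.items()},open('pics/x0.png.json','w'))
print([(np.round(d['at'],1).tolist(),round(d['confidence'],2),onz('',d['at'],.014,P).round(4)) for d in tip_of('wrist','battery')])
print([(np.round(d['at'],1).tolist(),round(d['confidence'],2),onz('',d['at'],.04,P).round(4)) for d in tip_of('wrist','drawer_lip')])
H=cv2.cvtColor(np.ascontiguousarray(im),cv2.COLOR_BGR2HSV)
o=((H[...,0]>8)&(H[...,0]<18)&(H[...,1]>150)&(H[...,2]>60))
n,l,st,c=cv2.connectedComponentsWithStats(o.astype(np.uint8))
for k in range(1,n):
  if st[k,4]>100: 
    w=np.float32([onz('',q,.040,P)[:2]*1000 for q in np.argwhere(l==k)[:,::-1]]); print('orange',st[k],cv2.minAreaRect(w))
print(read_time_s(),read_qpos())
E
```

```text
0.03272247460514469 39.90093111991882
f [ 0.12467782 -0.65231887 -1.06267127] 0.032841333207706866
0.044871999560670534 [-0.04003702  0.39918793 -0.10529228]
[([278.9, 161.9], 0.98, array([0.517 , 0.2048, 0.014 ])), ([536.4, 274.3], 0.84, array([ 0.4212, -0.0505,  0.014 ]))]
[([280.3, 239.3], 0.59, array([0.4551, 0.2001, 0.04  ]))]
orange [260 143  43  12 440] ((532.7506103515625, 203.83023071289062), (8.659457206726074, 33.3047981262207), 3.2182223796844482)
orange [519 266  28  41 383] ((424.73187255859375, -32.09266662597656), (49.10321807861328, 13.922393798828125), 36.23299789428711)
25.6417 [ 0.18804797  0.29742093 -0.74485653  1.892869    0.23098646  1.04314554
 -2.16864295]
```

The pack lies in the drawer at (0.517,0.205), yaw 3.2°, and its orange band measures 33 mm wide at the right height. Now to shut the drawer.

```bash
python3 - <<'E'
from h import *
LIP=DIN-.058*UX
move_gripper(0.0,40)
at=lambda s: LIP+s*UX
move_ptp([*at(-.04),.09],QT); movel([*at(-.04),.012],QT,.12)
s=-.04; movel([*at(.075),.012],None,.08); print('F',read_ft_force(),read_eef_pos())
s=.075
while s<.125:
  s+=.003; movel([*at(s),.012],None,.05); f=read_ft_force(); fx=f[:2]@UX; p=read_eef_pos()[:2]
  print(round(s,3),round(float((p-LIP)@UX),4),f.round(1))
  if fx<-8: break
print(read_time_s())
snap('top');print('lip top',[(onz('top',d['at'],.04).round(4),d['confidence']) for d in tip_of('top','drawer_lip')])
snap('side');print('lip side',[(onz('side',d['at'],.04).round(4),d['confidence']) for d in tip_of('side','drawer_lip')])
E
```

```text
F [ 0.05936968  0.08164624 -0.12882759] [0.53106694 0.20382365 0.01213968]
0.078 0.0781 [-0.5 -0.2 -0.3]
0.081 0.0813 [-0.3 -0.6 -0.3]
0.084 0.0844 [-0.9 -0.6  0.3]
0.087 0.0875 [ 0.1  0.4 -0. ]
0.09 0.0905 [-0.4  0.9 -0.6]
0.093 0.0935 [-0.1 -0.8  0.2]
0.096 0.0965 [ 0.7 -0.9 -1.1]
0.099 0.0975 [-4.4  0.2  2.8]
0.102 0.0975 [-9.7 -1.6  9. ]
31.3083
lip top []
lip side [(array([0.5617, 0.1979, 0.04  ]), 0.57)]
```

It stopped after about 108 mm of lip travel at -10 N, but there is an upward component too. I'll retreat and check that the drawer really is shut.

```bash
python3 - <<'E'
from h import *
import json
LIP=DIN-.058*UX
at=lambda s: LIP+s*UX
movel([*at(.05),.012],None,.2); movel([*at(.02),.15],None,.25); move_ptp([*at(.075),.20],QT)
P=camera_params('wrist'); im=np.ascontiguousarray(snap('wrist','y0.png')[:,:,::-1])
json.dump({k:np.array(v).tolist() for k,v in P.items()},open('pics/y0.png.json','w'))
for n,z in (('drawer_lip',.04),('hole_mouth',.08)):
  print(n,[(np.round(d['at'],1).tolist(),round(d['confidence'],2),onz('',d['at'],z,P).round(4)) for d in tip_of('wrist',n)])
H=cv2.cvtColor(im,cv2.COLOR_BGR2HSV)
b=((H[...,0]>100)&(H[...,0]<125)&(H[...,1]>150)&(H[...,2]>40))
n,l,st,c=cv2.connectedComponentsWithStats(b.astype(np.uint8))
for k in range(1,n):
  if st[k,4]>100: print('blue',st[k],c[k])
for s in np.arange(.150,.09,-.004):
  px=proj('',[*at(s),.045],P); u,v=int(round(px[0])),int(round(px[1])); print(round(s,3),(u,v),H[v,u].tolist())
print('front edge tester z.08 expected',[proj('',[*((HOLE+t*UX)),.08],P).round(1) for t in (-.075,-.08,-.085)])
u=int(proj('',[*at(.11),.04],P)[0]); v0=int(proj('',[*at(.14),.08],P)[1])
print([(v,*H[v,u].tolist()) for v in range(v0-10,v0+70,2)])
print(read_time_s())
E
```

```text
drawer_lip [([279.3, 148.8], 0.72, array([0.5652, 0.2069, 0.04  ]))]
hole_mouth [([278.2, 10.3], 0.91, array([0.6646, 0.2126, 0.08  ]))]
blue [238 135  77  15 997] [279.95486459 141.78435306]
0.15 (281, 100) [8, 12, 82]
0.146 (281, 105) [8, 13, 80]
0.142 (281, 110) [0, 10, 79]
0.138 (281, 115) [12, 16, 82]
0.134 (281, 120) [12, 15, 83]
0.13 (281, 125) [15, 12, 82]
0.126 (281, 130) [18, 16, 80]
0.122 (281, 135) [110, 149, 94]
0.118 (281, 139) [109, 174, 117]
0.114 (281, 144) [109, 181, 113]
0.11 (281, 149) [110, 155, 94]
0.106 (281, 154) [20, 31, 124]
0.102 (281, 158) [21, 33, 123]
0.098 (281, 163) [19, 33, 124]
0.094 (281, 167) [19, 30, 94]
front edge tester z.08 expected [array([280.4, 127. ]), array([280.4, 133.8]), array([280.5, 140.5])]
[(105, 12, 16, 81), (107, 12, 16, 80), (109, 8, 13, 79), (111, 12, 16, 79), (113, 15, 13, 78), (115, 12, 16, 82), (117, 15, 18, 84), (119, 12, 15, 83), (121, 15, 13, 80), (123, 12, 16, 82), (125, 15, 12, 82), (127, 15, 12, 82), (129, 12, 16, 81), (131, 12, 16, 80), (133, 12, 16, 80), (135, 110, 149, 94), (137, 109, 182, 98), (139, 109, 174, 117), (141, 109, 176, 116), (143, 109, 175, 115), (145, 109, 178, 113), (147, 109, 181, 111), (149, 109, 156, 93), (151, 17, 33, 124), (153, 21, 33, 124), (155, 19, 33, 125), (157, 19, 33, 124), (159, 19, 33, 124), (161, 19, 33, 124), (163, 20, 33, 116), (165, 18, 32, 95), (167, 19, 30, 94), (169, 19, 30, 93), (171, 18, 33, 94), (173, 19, 30, 94), (175, 19, 30, 94), (177, 18, 33, 94), (179, 19, 30, 94), (181, 22, 30, 94), (183, 18, 33, 94)]
33.1833
```

The lip edge is now at x≈0.565, 18 mm ahead of the tester's face edge, and the 11 mm finger half-width matches the stop. To rule out the gripper body having hit the tester, I'll push again with the tool leaned back 20° and see whether the lip gives.

```bash
python3 - <<'E'
from h import *
LIP=DIN-.058*UX; a=np.radians(20)
t=np.array([*(np.sin(a)*UX),-np.cos(a)]); xx=np.array([*(np.cos(a)*UX),np.sin(a)]); yy=np.cross(t,xx)
q=R.from_matrix(np.c_[xx,yy,t]).as_quat()
P=lambda s,z=.036: np.array([*(LIP+(s-.0103)*UX),z])+.018*t   # s = leading corner
move_ptp(P(.07,.10),q); movel(P(.08),q,.2); movel(P(.103),None,.08)
s=.103
while s<.124:
  s+=.002; movel(P(s),None,.04); f=read_ft_force(); print(round(s,3),round(float((read_eef_pos()-P(0))[:2]@UX),4),f.round(1))
  if f[:2]@UX<-10: break
movel(P(.085),None,.2); movel(P(.06,.15),None,.3)
move_ptp([*(LIP+.075*UX),.20],QT)
C=camera_params('wrist'); im=np.ascontiguousarray(snap('wrist','y1.png')[:,:,::-1]); H=cv2.cvtColor(im,cv2.COLOR_BGR2HSV)
u=280; col=[(v,H[v,u,1]) for v in range(110,175)]; rows=[v for v,sv in col if sv>100]; print(rows[0],rows[-1],onz('',(u,rows[-1]+.5),.041,C),onz('',(u,rows[0]-.5),.08,C))
print(read_time_s())
E
```

```text
0.105 0.1046 [-0.3  0.1 -0.1]
0.107 0.107 [ 0.3 -0.3  0.5]
0.109 0.1092 [-0.7 -0.6  0.4]
0.111 0.1098 [-4.  -1.1  2.1]
0.113 0.1099 [-9.7 -0.6  6.7]
0.115 0.11 [-13.6  -0.9   9. ]
134 148 [0.56498004 0.20601322 0.041     ] [0.58235602 0.20680408 0.08      ]
37.6667
```

The lip didn't give (still at 0.565, stiff at -14 N), so the drawer is shut. Now the screwdriver.

```bash
python3 - <<'E'
from h import *
q=down(np.radians(14.8-90)); S=np.array([.5258,-.3195])
move_gripper(.06)
move_ptp([*S,.16],q); movel([*S,.077],q,.15)
print('f',read_ft_force().round(1)); move_gripper(.005,60); print('gap',read_finger_gap(),read_grasp_force(),read_ft_force().round(1))
movel([*S,.165],None,.15); print('gap',read_finger_gap(),read_grasp_force(),read_time_s())
def look(tag,tz):
  p=read_eef_pos()
  P=camera_params('wrist'); snap('wrist',tag+'w.png'); o=tip_of('wrist','driver_tip'); print('w',[(np.round(d['at'],1).tolist(),round(d['confidence'],2),(onz('',d['at'],tz,P)-p).round(4)[:2]) for d in o],proj('',[*p[:2],tz],P))
  snap('side',tag+'s.png'); o=tip_of('side','driver_tip'); print('s',[(np.round(d['at'],1).tolist(),round(d['confidence'],2)) for d in o],proj('side',[*p[:2],tz]),proj('side',[*p[:2],tz+.138]))
look('z0',.006+.088)
move_ptp([*HOLE,.181],q); print('gap',read_finger_gap(),read_eef_pos(),read_time_s())
look('z1',.11)
P=camera_params('wrist'); print('hole',[(np.round(d['at'],1).tolist(),d['confidence'],onz('',d['at'],.08,P).round(4)) for d in tip_of('wrist','hole_mouth')] if 0 else proj('',[*HOLE,.08],P))
print(read_time_s())
E
```

```text
f [ 0.5 -0.   0. ]
gap 0.01512287737648079 59.843266010284424 [-0.5  0.7  3.3]
gap 0.015621407212235459 59.50064241886139 42.0667
w [([282.9, 222.4], 0.74, array([-0.0008, -0.0012]))] [281.47655433 220.86243447]
s [] [295.87650124 294.23245421] [297.76449129 236.85353204]
gap 0.015361280478783825 [0.66357433 0.20846335 0.180708  ] 44.2417
w [([281.5, 219.2], 0.76, array([0.001 , 0.0001]))] [281.22104381 220.60494409]
s [] [309.27329327 190.78737995] [311.07683462 147.46871872]
hole [279.00751436 206.88693662]
44.4417
```

Gripped at 15 mm, and the tip shows directly under the TCP. I'll re-measure the rim from here, then lower under force guard.

```bash
python3 - <<'E'
from h import *
print(read_eef_pos())
P=camera_params('wrist'); im=np.ascontiguousarray(snap('wrist','z2.png')[:,:,::-1]); H=cv2.cvtColor(im,cv2.COLOR_BGR2HSV)
o=(((H[...,0]<22)|(H[...,0]>170))&(H[...,1]>120)&(H[...,2]>40)).astype(np.uint8)
px=proj('',[*HOLE,.08],P); yy,xx=np.nonzero(o); k=np.hypot(xx-px[0],yy-px[1])<45
w=np.float32([onz('',(a,b),.08,P)[:2]*1000 for a,b in zip(xx[k],yy[k])])
print('n',k.sum(),px, cv2.minEnclosingCircle(w),cv2.minAreaRect(w))
print(read_time_s())
E
```

```text
[0.66318145 0.20959072 0.18086895]
n 431 [279.00751436 206.88693662] ((662.4090576171875, 211.29461669921875), 11.60820484161377) ((662.4683227539062, 211.16067504882812), (22.076940536499023, 22.567848205566406), 14.674445152282715)
44.4917
```

```bash
python3 - <<'E'
from h import *
H=np.array([.6625,.2112])
movel([*H,.156],None,.1); pause(.3); print(read_eef_pos())
f0=np.mean([read_ft_force() for _ in range(8)],0); print(f0.round(2))
z=.140; movel([*H,z],None,.05); print(read_ft_force().round(1))
while z>.112:
  z-=.002; movel([*H,z],None,.05); f=np.mean([read_ft_force() for _ in range(5)],0); print(round(z,4),read_eef_pos().round(4),f.round(2))
  if f[2]>11: break
print('gap',read_finger_gap(),read_grasp_force(),read_time_s())
E
```

```text
[0.6628747  0.21149601 0.15666046]
[ 0.01  0.56 -0.02]
[-0.   0.   0.3]
0.138 [0.6625 0.2112 0.138 ] [-0.08  0.55 -0.09]
0.136 [0.6624 0.2111 0.1359] [-0.09 -0.51  0.19]
0.134 [0.6623 0.2111 0.1338] [-0.4 -0.4 -0.4]
0.132 [0.6627 0.2113 0.1321] [ 0.54 -0.7  -0.77]
0.13 [0.6627 0.2113 0.1304] [-0.95 -0.61  1.56]
0.128 [0.6627 0.2113 0.1283] [-0.26 -0.82  2.02]
0.126 [0.6628 0.2113 0.1263] [-0.02 -1.1   5.17]
0.124 [0.663  0.2114 0.1254] [-1.67 -1.41  8.11]
0.122 [0.6633 0.2116 0.1251] [-3.03 -1.99 11.9 ]
gap 0.015066917701689437 61.43898367881775 47.9083
```

The button was met at z≈0.131, the spring force rose to 5 N, and it hit a hard stop at 0.125, which is the 6 mm of travel. A last steadiness check, then hand in.

```bash
python3 - <<'E'
from h import *
pause(1); print(np.mean([read_ft_force() for _ in range(5)],0).round(2),read_eef_pos(),read_finger_gap(),read_grasp_force(),read_time_s())
if read_ft_force()[2]>8: print(sign_off())
E
```

```text
[-2.66 -2.29 12.5 ] [0.66324074 0.21163126 0.12503773] 0.015404799943885293 61.428916454315186 48.9083
the job is handed in; nothing more can be done
None
```

Handed in at 48.9 s: the battery pack lies flat in the shut drawer, and the arm is still gripping the blue screwdriver, holding the red button on its stop at about 12 N.

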